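# Load the plain bushings into the feed tube

## Task

Load the two plain brass bushings into the upright clear feed tube, one on top of the other, so that both sit all the way down in the tube. Leave the third bushing, the one with the wide flange round its top, standing where it is: it does not fit.

Things in the scene. Friction and masses are not known exactly. Their poses are not given: they have to be found in the camera images.
- bushing_a: Plain straight brass bushing, a short cylinder with a hole in its end, 30 mm outer diameter and 45 mm long, no flange, about 150 g, standing upright on the worktop. Origin at its middle, 22.5 mm above its lower end; z along its length. Free on all sides; can be gripped across its diameter. It is the same either way up.
- bushing_b: Plain straight brass bushing, a short cylinder with a hole in its end, 30 mm outer diameter and 45 mm long, no flange, about 150 g, standing upright on the worktop. Identical to the other. Origin at its middle, 22.5 mm above its lower end; z along its length. Free on all sides; can be gripped across its diameter. It is the same either way up.
- flanged_bushing: The bushing that must stay: same brass, body and length (30 mm diameter, 45 mm tall), but with a flange of 48 mm diameter, 6 mm thick, round its top. Origin at its middle, 22.5 mm above its lower end.
- magazine: Feed tube fixed to the worktop. Origin: on its axis at worktop level, z up. Clear upright tube, bore 40 mm, floor 12 mm above the worktop, on an 84 mm square base. Its steel funnel widens from the bore at height 110 mm to 70 mm inside, 78 mm outside at the rim, height 142 mm. A bushing let go in the funnel slides down by itself; fully down, the two middles are at heights 34.5 and 79.5 mm.
There are look-alikes about, which are no part of the job. Leave any red look-alike of the bushing_a alone.

How it is judged:
By the outcome, as a careful person would: the job done as asked, in the order asked, and still so for the second after the job is handed in, with the robot touching nothing.
It also fails if it takes over 54 s, if anything falls off the work surface, if the arm or the gripper's body presses on something with over 40 N, if the wrist force passes 120 N, or if a joint passes its speed limit or range.

## Robot

A 7-joint arm with a two-finger parallel gripper is mounted at the origin on a cart in front of the work surface, level with it; the furniture and walls round the work are solid. World frame = base frame: x ahead of the robot, y to its left, z up, the work surface at z = 0. Lengths are in m, angles in rad, forces in N, time in s.
With the tool pointing down it reaches from about 0.425 to 0.825 m from the base axis. Payload 3.6 kg.
Tool frame: the origin (TCP) lies midway between the tips of the shut fingers; the grasp point (between the pads) lies 19 mm behind it; z points along the fingers, y is the direction in which the jaws open and shut (so a half turn about z gives the same grasp; the last joint's range is limited). The gripper opens to 93 mm and grips with 3 to 60 N. Pads are 15 mm wide; open, the fingers measure 128 mm over their backs; the gripper's body (75 mm by 188 mm) begins 65 mm behind the grasp point.
Start: joints at [1.099, 0.615, -0.013, 1.423, 0.008, 1.103, -0.04], TCP at [0.28, -0.586, 0.219] pointing down, gripper open.
Joint ranges: [-3.12, 3.12], [-0.3, 2.06], [-1.34, 1.32], [0.26, 2.42], [-1.36, 4.5], [0.01, 1.98], [-2.84, 2.84]. Speed limits (rad/s): [2.79, 2.79, 3.14, 3.14, 3.14, 3.14, 3.14].

## Interface

Orientations are given as a 3x3 rotation matrix whose columns are the frame's x, y, z axes.
In Python, from station import r, optics, ticket gives the robot as it stands.
- The arm moves only by the tool move_arm, never from a script. Its arguments are lists of equal length, an entry for each row: "dp": the shift along the tool's x, y, z normalised to -1 to 1, where 1 is 0.02 m, a list of three; "dr": the turn, a rotation vector about the tool's x, y, z normalised to -1 to 1, where 1 is pi/2 rad, a list of three; "grip": the gripper command: -1 is fully open, 1 is shut, values between are in proportion. In form: {"dp": [[tx, ty, tz], ...], "dr": [[wx, wy, wz], ...], "grip": [grip, ...]}. A call has 1 to 5 rows; each row shifts and turns the pose as measured when the row begins, along the tool's axes as they then stand; what a row does not reach is not made up. A row lasts 1/8 s, in which the tool goes at most 62.5 mm and 10.7 degrees, less where a joint would pass 70% of its speed; a pose out of reach is approached as far as the arm can. A call with a number of a shift or a turn outside -1 to 1 is refused whole. A call with a gripper value outside its range is refused whole. The fingers move at their own pace and stop on an object; "newtons" is the grip in N (left out, the last holds). Time passes only in rows, so rows that do not move let the fingers close. It gives the time, the measured TCP pose, the force and the opening at its end, in the units of the state.
- r.observe(): the state, without advancing time (a new reading comes with each control period).
- optics.camera(name): name is "scene" or "top" or "wrist"; returns the picture (420x560x3 uint8, red, green, blue); there is no depth.
- optics.calibration(name): a dict with "fx", "fy", "cx", "cy" (pixels), "dist" ([k1, k2, p1, p2, k3] as OpenCV has them; the pictures are not rectified), "T" (4x4, takes a point from camera to world coordinates); the wrist camera has in their place "hand_eye" (4x4, takes a point from camera to tool coordinates, whose origin is the TCP and whose axes are the flange's). Camera axes: x right, y up, looking along -z (the intrinsics and any distortion apply to the point x, -y, -z); pixel columns grow to the right and rows downward; lengths in m; the calibration is good to about 2 mm. A picture is of the moment at which its call begins: read the wrist's pose just before it. calibration takes no time and is no camera call.
- ticket.sign_off(): hands the job in, once; it reports no verdict.
Trained networks look in the newest picture that a camera, given by its name, has taken for a name from the list of things; names that differ only in an ending like _2 or _b are one class to them, and where a whole thing is asked for, a point or a joint stands for the part that bears it (a point fixed in the world has none). Each returns a list of dicts, best first, with "conf" (0 to 1); they miss things now and then, are a little off and sometimes report something else, mostly with a low value. They report only what shows in the picture. A call takes as long as a camera call. They do not tell look-alikes from the thing itself.
- optics.masks_of(camera, target): "region" (420x560 bool, what is visible of it) and "extent" ([left, top, right, bottom] in pixels, round what is visible of it).
- optics.pinpoint(camera, target): "position" ([column, row] in pixels: a listed point, or the origin of a listed thing).
The state is a dict: "time": time; "joints": joint angles; "dq": joint speeds; "effort": joint torques, N m; "position": TCP position; "ee_rot": TCP orientation; "force": force on the tool from outside, world axes, zero at the start; "ft_torque": the same for the moment, N m; "gripper_width": finger opening in m.
Only numpy, scipy, OpenCV 4.12 (cv2) and the standard library are available. Lean on these libraries where they do the work, as an engineer would, in place of code of your own. Each camera call takes 0.05 s, during which the arm holds its last target.

## Working session

There is one attempt and no reset: what is moved stays moved. The work goes in short steps, Python scripts to look and compute and a tool call to move; the robot and the scene stay as the last step left them, time stands still between calls to the robot, and variables do not carry over. Pictures are saved under pics/ and viewed, and the job is handed in when it is done.

Besides the shell and the picture viewer there is one more tool, called after ">>>" in YAML: its name, and indented under it one key for each argument. move_arm: Moves the arm, as the interface text tells. Scaled input: -1 to 1 covers 0.02 m each way for a shift and pi/2 rad each way for a turn. Its arguments: {"type":"object","properties":{"dp":{"type":"array","items":{"type":"array","items":{"type":"number","minimum":-1,"maximum":1}}},"dr":{"type":"array","items":{"type":"array","items":{"type":"number","minimum":-1,"maximum":1}}},"grip":{"type":"array","items":{"type":"number"}},"newtons":{"type":"number"}},"required":["dp","dr","grip"]}

```bash
mkdir -p pics
cat > h.py <<'E'
import numpy as np,cv2
from station import r,optics,ticket
def save(n,f,crop=None,scale=1):
    im=optics.camera(n)
    if crop: im=im[crop[1]:crop[3],crop[0]:crop[2]]
    if scale!=1: im=cv2.resize(im,None,fx=scale,fy=scale,interpolation=cv2.INTER_CUBIC)
    cv2.imwrite('pics/'+f,im[:,:,::-1]); return im
def camT(n):
    c=optics.calibration(n)
    if 'T' in c: return c,np.array(c['T'])
    s=r.observe(); W=np.eye(4); W[:3,:3]=s['ee_rot']; W[:3,3]=s['position']
    return c,W@np.array(c['hand_eye'])
def px2w(n,uv,z):
    c,T=camT(n); K=np.array([[c['fx'],0,c['cx']],[0,c['fy'],c['cy']],[0,0,1]])
    p=cv2.undistortPoints(np.array([[uv]],float),K,np.array(c['dist'],float))[0,0]
    d=T[:3,:3]@np.array([p[0],-p[1],-1]); o=T[:3,3]
    return o+d*(z-o[2])/d[2]
def w2px(n,P):
    c,T=camT(n); K=np.array([[c['fx'],0,c['cx']],[0,c['fy'],c['cy']],[0,0,1]])
    q=(np.linalg.inv(T)@np.append(P,1))[:3]; q=q*np.array([1,-1,-1])
    return cv2.projectPoints(q.reshape(1,1,3),np.zeros(3),np.zeros(3),K,np.array(c['dist'],float))[0][0,0]
E
python3 - <<'E'
from h import *
save('top','t0.png');save('scene','s0.png')
s=r.observe();print(s['time'],s['position'],np.round(s['ee_rot'],3),s['gripper_width'])
for t in ['bushing_a','flanged_bushing','magazine']:
  for cam in ['top','scene']:
    for m in optics.pinpoint(cam,t): print(t,cam,np.round(m['position'],1),round(m['conf'],2),np.round(px2w(cam,m['position'],0.0225 if t!='magazine' else 0),3))
E
```

```text
0.1 [ 0.27994978 -0.58581907  0.21757459] [[ 0.902  0.431 -0.001]
 [ 0.431 -0.902  0.002]
 [-0.    -0.002 -1.   ]] 0.09290005518744072
bushing_a top [171.2 252.5] 0.65 [0.429 0.221 0.022]
bushing_a top [263.9 224.4] 0.46 [0.489 0.02  0.022]
bushing_a top [242.2 245.6] 0.45 [0.444 0.067 0.022]
bushing_a scene [229.1 304.8] 0.84 [0.427 0.225 0.022]
bushing_a scene [278.1 250.5] 0.67 [0.433 0.076 0.022]
bushing_a scene [270.  227.4] 0.54 [0.482 0.035 0.022]
flanged_bushing top [299.  237.8] 0.55 [ 0.46  -0.055  0.022]
flanged_bushing scene [304.2 210.4] 0.91 [ 0.455 -0.046  0.022]
magazine top [383.1 203.4] 0.93 [ 0.538 -0.244 -0.   ]
magazine top [297.4 237.6] 0.62 [ 0.463 -0.052  0.   ]
magazine scene [316.9 161.8] 0.58 [ 0.539 -0.23   0.   ]
```

View pics/t0.png

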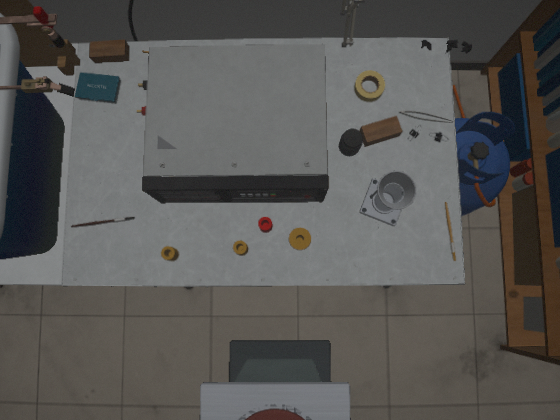

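View pics/s0.png

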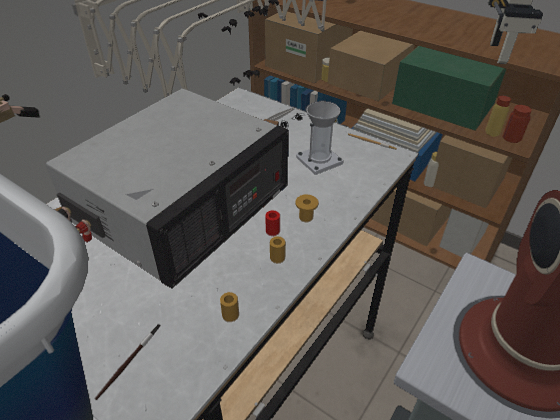

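Run:
```python
from h import *
a=save('top','t1.png',(140,140,440,290),2.6)
from scipy.optimize import least_squares
def tri(u,v):
    f=lambda P: np.r_[w2px('top',P)-u,w2px('scene',P)-v]
    s=least_squares(f,[.45,0,.03]); return np.round(s.x,4),round(np.sqrt((s.fun**2).mean()),2)
for n,u,v in [('A',(171.2,252.5),(229.1,304.8)),('B',(242.2,245.6),(278.1,250.5)),('red',(263.9,224.4),(270,227.4)),('fl',(299,237.8),(304.2,210.4)),('boxR',(328,176),(288,127)),('boxL',(143,177),(150,223)),('mag',(383.1,203.4),(316.9,161.8)),('rim',(397,190),(323,113))]: print(n,tri(u,v))
for m in optics.masks_of('top','magazine'): print(m['extent'],m['conf'])
for m in optics.masks_of('scene','magazine'): print(m['extent'],m['conf'])
im=optics.camera('scene'); c=im[80:330,200:340]; cv2.imwrite('pics/s1.png',cv2.resize(c,None,fx=2.4,fy=2.4)[:,:,::-1])
```

```text
A (array([0.4299, 0.2224, 0.0172]), np.float64(0.06))
B (array([0.4422, 0.067 , 0.009 ]), np.float64(0.9))
red (array([0.4921, 0.0214, 0.0054]), np.float64(0.16))
fl (array([ 0.4607, -0.0556,  0.0124]), np.float64(0.06))
boxR (array([ 0.5574, -0.1131,  0.1535]), np.float64(3.34))
boxL (array([0.564 , 0.2481, 0.1551]), np.float64(0.88))
mag (array([ 0.5425, -0.2448, -0.0113]), np.float64(1.05))
rim (array([ 0.5424, -0.2475,  0.1252]), np.float64(0.1))
[292.2, 98.5, 341.7, 171.5] 0.79
```

View pics/t1.png

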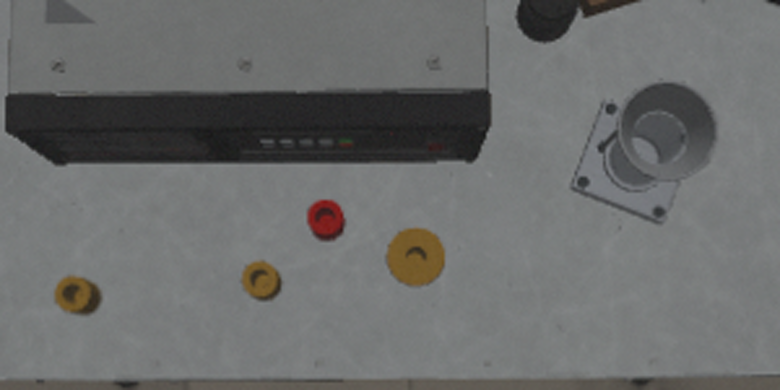

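View pics/s1.png

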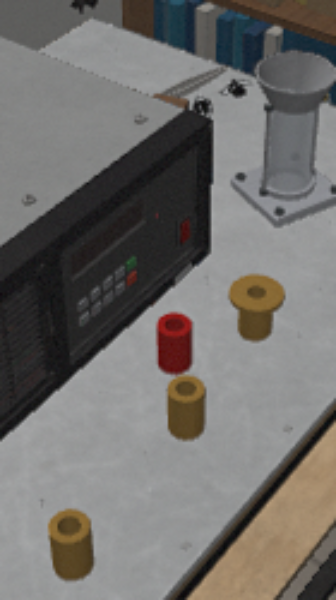

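Candidates in the top picture: plain brass (170,253) and plain brass (241,247) are the targets. Red (265,224) is the look-alike and flanged (299,238) is the one to leave. The crops confirm this. The funnel rim is at (397,190), and the box front is at x≈0.55 and 0.155 high. I'll go to (241,247) first.

>>> move_arm:
  dp:
    - [0.45,-0.9,0]
    - [0.7,-0.9,0]
    - [0.6,-1,0]
    - [0.5,-1,0]
    - [0.5,-1,0]
  dr:
    - [0,0,0.095]
    - [0,0,0.095]
    - [0,0,0.093]
    - [0,0,0]
    - [0,0,0]
  grip: [-1,-1,-1,-1,-1]
  newtons: 25

```text
time: 1.23
position: [0.318, -0.4829, 0.2186]
ee_rot: [[1.0, -0.018, 0.0], [-0.018, -1.0, -0.002], [0.0, 0.002, -1.0]]
force: [0.4, -0.2, -0.6]
gripper_width: 0.0936
```

>>> move_arm:
  dp:
    - [0.3,-1,0]
    - [0.3,-1,0]
    - [0.3,-1,0]
    - [0.3,-1,0]
    - [0.3,-1,0]
  dr:
    - [0,0,-0.011]
    - [0,0,0]
    - [0,0,0]
    - [0,0,0]
    - [0,0,0]
  grip: [-1,-1,-1,-1,-1]

```text
time: 1.85
position: [0.3502, -0.3766, 0.2187]
ee_rot: [[1.0, 0.001, 0.001], [0.001, -1.0, -0.002], [0.001, 0.002, -1.0]]
force: [0.5, 0.2, -0.7]
gripper_width: 0.0932
```

>>> move_arm:
  dp:
    - [0.3,-1,0]
    - [0.3,-1,0]
    - [0.3,-1,0]
    - [0.3,-1,0]
    - [0.3,-1,0]
  dr:
    - [0,0,0]
    - [0,0,0]
    - [0,0,0]
    - [0,0,0]
    - [0,0,0]
  grip: [-1,-1,-1,-1,-1]

```text
time: 2.48
position: [0.3806, -0.2699, 0.2189]
ee_rot: [[1.0, 0.0, 0.002], [0.001, -1.0, -0.003], [0.002, 0.003, -1.0]]
force: [-0.1, 0.3, 0.5]
gripper_width: 0.0933
```

>>> move_arm:
  dp:
    - [0.3,-1,0]
    - [0.3,-1,0]
    - [0.3,-1,0]
    - [0.3,-1,0]
    - [0.3,-1,0]
  dr:
    - [0,0,0]
    - [0,0,0]
    - [0,0,0]
    - [0,0,0]
    - [0,0,0]
  grip: [-1,-1,-1,-1,-1]

```text
time: 3.1
position: [0.4104, -0.1636, 0.2193]
ee_rot: [[1.0, 0.0, 0.003], [0.0, -1.0, -0.004], [0.003, 0.004, -1.0]]
force: [0.4, -0.4, 0.6]
gripper_width: 0.0928
```

>>> move_arm:
  dp:
    - [0.3,-1,0]
    - [0.3,-1,0]
    - [0.3,-1,0]
    - [0.3,-1,0]
    - [0.1,-1,0]
  dr:
    - [0,0,0]
    - [0,0,0]
    - [0,0,0]
    - [0,0,0]
    - [0,0,0]
  grip: [-1,-1,-1,-1,-1]

```text
time: 3.72
position: [0.4357, -0.0578, 0.2196]
ee_rot: [[1.0, -0.0, 0.005], [-0.0, -1.0, -0.005], [0.005, 0.005, -1.0]]
force: [0.6, 0.3, -0.0]
gripper_width: 0.0931
```

>>> move_arm:
  dp:
    - [0,-1,0]
    - [0,-1,0]
    - [0,-1,0]
    - [0,-1,0.3]
    - [0,-0.6,0.3]
  dr:
    - [0.003,0.003,0]
    - [0,0,0]
    - [0,0,0]
    - [0,0,0]
    - [0,0,0]
  grip: [-1,-1,-1,-1,-1]

```text
time: 4.35
position: [0.4341, 0.0398, 0.2082]
ee_rot: [[1.0, 0.001, 0.013], [0.001, -1.0, 0.0], [0.013, -0.0, -1.0]]
force: [-0.8, 0.1, 0.3]
gripper_width: 0.0933
```

Run:
```python
from h import *
s=r.observe();print(s['time'],s['position'],np.round(s['ee_rot'],4))
save('wrist','w0.png')
for m in optics.pinpoint('wrist','bushing_a'): print(np.round(m['position'],1),round(m['conf'],2),np.round(px2w('wrist',m['position'],0.0225),4))
for P in [(.442,.067,.045),(.46,-.055,.045)]: print(w2px('wrist',P))
for uv in [(240.8,247.7),(169.6,253)]: print(px2w('top',uv,.045))
```

```text
4.35 [0.43409986 0.03980547 0.20818445] [[ 9.999e-01  1.000e-03  1.320e-02]
 [ 1.000e-03 -1.000e+00  2.000e-04]
 [ 1.320e-02 -2.000e-04 -9.999e-01]]
[304.8 138.2] 0.96 [0.4869 0.0199 0.0225]
[255.  182.5] 0.88 [0.439  0.0735 0.0225]
[120.8 193.8] 0.56 [0.4261 0.2256 0.0225]
[259.36085196 184.04176438]
[379.05748535 167.18896471]
[0.43723342 0.06812195 0.045     ]
[0.42661296 0.21921085 0.045     ]
```

View pics/w0.png

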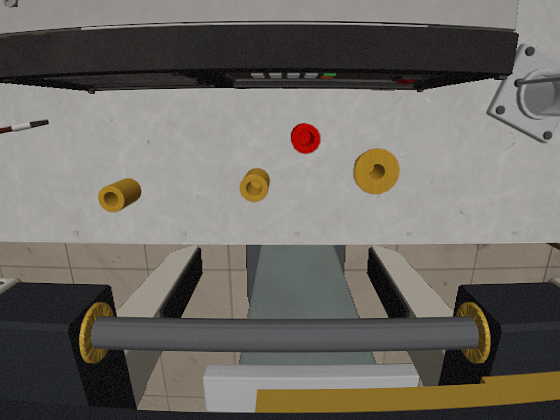

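Run:
```python
from h import *
im=cv2.imread('pics/w0.png'); c=np.hstack([im[150:220,220:290],im[165:225,90:160][:].repeat(1,0) if 0 else im[160:230,85:155]])
cv2.imwrite('pics/w0c.png',cv2.resize(c,None,fx=5,fy=5,interpolation=cv2.INTER_CUBIC))
print(camT('wrist')[1])
```

```text
[[ 2.78209015e-03  9.60787113e-01  2.77273120e-01  5.11239593e-01]
 [-9.99996025e-01  2.80008069e-03  3.31073031e-04  4.13950576e-02]
 [-4.58296407e-04 -2.77272939e-01  9.60791084e-01  3.73872223e-01]
 [ 0.00000000e+00  0.00000000e+00  0.00000000e+00  1.00000000e+00]]
```

View pics/w0c.png

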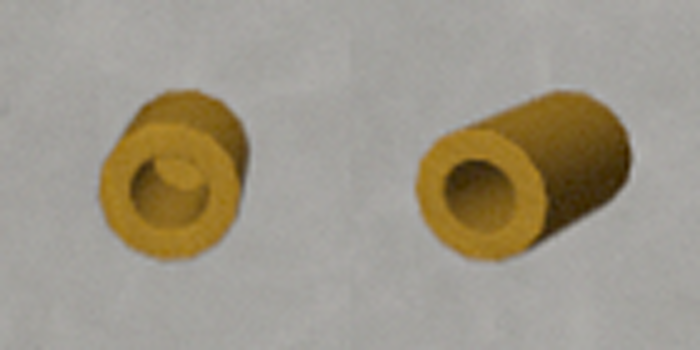

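Run:
```python
from h import *
for uv in [(254,188.2),(111.4,199)]: print(px2w('wrist',uv,.045))
```

```text
[0.43762068 0.07260477 0.045     ]
[0.42590124 0.22498049 0.045     ]
```

>>> move_arm:
  dp:
    - [0.1,-0.8,1]
    - [0.1,-0.8,1]
    - [0,0,1]
    - [0,0,1]
    - [0,0,1]
  dr:
    - [0,-0.008,0]
    - [0,0,0]
    - [0,0,0]
    - [0,0,0]
    - [0,0,0]
  grip: [-0.5,-0.5,-0.5,-0.5,-0.5]

```text
time: 5.08
position: [0.4411, 0.0682, 0.1071]
ee_rot: [[1.0, -0.005, 0.006], [-0.005, -1.0, -0.002], [0.006, 0.002, -1.0]]
force: [0.3, 1.0, 1.0]
gripper_width: 0.0699
```

>>> move_arm:
  dp:
    - [-0.15,-0.1,1]
    - [0,0,1]
    - [0,0,1]
    - [0,0,0.8]
    - [0,0,0.3]
  dr:
    - [0,-0.004,-0.003]
    - [0,0,0]
    - [0,0,0]
    - [0,0,0]
    - [0,0,0]
  grip: [-0.5,-0.5,-0.5,-0.5,-0.5]

```text
time: 5.7
position: [0.4401, 0.0645, 0.0224]
ee_rot: [[1.0, -0.008, 0.002], [-0.008, -1.0, -0.006], [0.002, 0.006, -1.0]]
force: [-0.2, -0.2, 0.4]
gripper_width: 0.0698
```

Run:
```python
from h import *
s=r.observe();print(s['time'],s['position'],np.round(s['ee_rot'],4))
save('wrist','w1.png')
print(w2px('wrist',(.4376,.071,.045)))
```

```text
5.7 [0.44010655 0.06446186 0.02236322] [[ 1.     -0.0084  0.0016]
 [-0.0084 -0.9999 -0.0065]
 [ 0.0017  0.0065 -1.    ]]
[274.00453436 284.09780401]
```

View pics/w1.png

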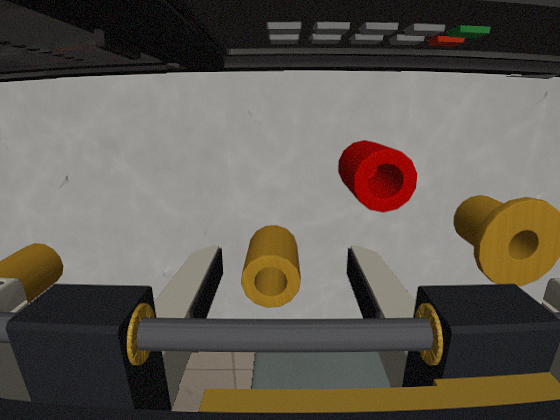

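>>> move_arm:
  dp:
    - [-0.1,-0.35,0.35]
    - [0,0,0]
    - [0,0,0]
    - [0,0,0]
    - [0,0,0]
  dr:
    - [0.004,0,-0.005]
    - [0,0,0]
    - [0,0,0]
    - [0,0,0]
    - [0,0,0]
  grip: [-0.5,1,1,1,1]
  newtons: 25

```text
time: 6.38
position: [0.4393, 0.0718, 0.0162]
ee_rot: [[1.0, -0.001, 0.005], [-0.001, -1.0, 0.001], [0.005, -0.001, -1.0]]
force: [-0.0, 0.6, 0.4]
gripper_width: 0.034
```

Still closing, or just short of contact. I'll give it a couple of rows, then lift.

>>> move_arm:
  dp:
    - [0,0,0]
    - [0,0,0]
    - [0,0,-1]
    - [0,0,-1]
    - [0,0,-1]
  dr:
    - [0,0,0]
    - [0,0,0]
    - [0,0,0]
    - [0,0,0]
    - [0,0,0]
  grip: [1,1,1,1,1]

```text
time: 7.0
position: [0.4369, 0.0712, 0.0759]
ee_rot: [[1.0, -0.001, -0.001], [-0.001, -1.0, -0.001], [-0.001, 0.001, -1.0]]
force: [0.4, 0.5, -1.2]
gripper_width: 0.0293
```

>>> move_arm:
  dp:
    - [0,0.5,-1]
    - [0.2,1,-1]
    - [0.3,1,-1]
    - [0.3,1,-1]
    - [0.3,1,-1]
  dr:
    - [0,0,0]
    - [0,0,0]
    - [0,0,0]
    - [0,0,0]
    - [0,0,0]
  grip: [1,1,1,1,1]

```text
time: 7.62
position: [0.4562, -0.0195, 0.1776]
ee_rot: [[1.0, 0.005, -0.008], [0.005, -1.0, -0.0], [-0.008, 0.0, -1.0]]
force: [0.8, -0.3, -2.6]
gripper_width: 0.0293
```

>>> move_arm:
  dp:
    - [0.4,1,-0.8]
    - [0.4,1,0]
    - [0.4,1,0]
    - [0.4,1,0]
    - [0.2,1,0]
  dr:
    - [0,0,0]
    - [0,0,0]
    - [0,0,0]
    - [0,0,0]
    - [0,0,0]
  grip: [1,1,1,1,1]

```text
time: 8.25
position: [0.4911, -0.1225, 0.1935]
ee_rot: [[1.0, 0.004, -0.011], [0.004, -1.0, 0.0], [-0.011, -0.0, -1.0]]
force: [0.2, 0.4, -0.9]
gripper_width: 0.0294
```

Run:
```python
from h import *
s=r.observe();print(s['time'],s['position'],np.round(s['ee_rot'],4),s['gripper_width'])
save('wrist','w2.png')
for P in [(.5425,-.247,.142),(.5425,-.247,0)]: print(w2px('wrist',P))
```

```text
8.25 [ 0.49106228 -0.12254669  0.19346982] [[ 9.999e-01  4.400e-03 -1.090e-02]
 [ 4.400e-03 -1.000e+00  3.000e-04]
 [-1.090e-02 -3.000e-04 -9.999e-01]] 0.02940957065274585
[464.35376044 154.81919255]
[395.90458163 135.99944998]
```

View pics/w2.png

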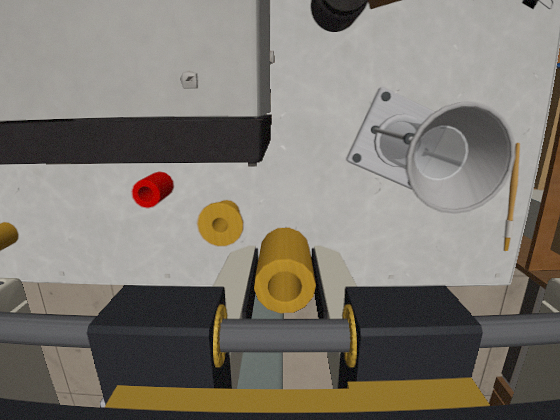

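Run:
```python
from h import *
print(px2w('wrist',(460.7,157.3),.142), px2w('top',(397,190),.142),px2w('top',(397,190.5),.142))
```

```text
[ 0.54078674 -0.24466409  0.142     ] [ 0.53923113 -0.2435487   0.142     ] [ 0.53824108 -0.24350575  0.142     ]
```

>>> move_arm:
  dp:
    - [0.4,1,0]
    - [0.45,1,0]
    - [0.45,1,0]
    - [0.45,1,0]
    - [0.45,1,0]
  dr:
    - [0,0.007,0.003]
    - [0,0,0]
    - [0,0,0]
    - [0,0,0]
    - [0,0,0]
  grip: [1,1,1,1,1]

```text
time: 8.93
position: [0.5342, -0.2263, 0.1911]
ee_rot: [[1.0, -0.001, -0.006], [-0.001, -1.0, 0.002], [-0.006, -0.002, -1.0]]
force: [-0.6, -1.3, -2.4]
gripper_width: 0.0293
```

>>> move_arm:
  dp:
    - [0.3,0.9,0]
    - [0,0,0.5]
    - [0,0,0.5]
    - [0,0,0.5]
    - [0,0,0.3]
  dr:
    - [0,0.004,0]
    - [0,0,0]
    - [0,0,0]
    - [0,0,0]
    - [0,0,0]
  grip: [1,1,1,1,1]

```text
time: 9.55
position: [0.5393, -0.2434, 0.1511]
ee_rot: [[1.0, -0.0, -0.003], [-0.0, -1.0, 0.005], [-0.003, -0.005, -1.0]]
force: [1.3, -0.2, -1.7]
gripper_width: 0.0295
```

Run:
```python
from h import *
s=r.observe();print(s['time'],s['position'],np.round(s['ee_rot'],4),s['gripper_width'])
save('wrist','w3.png')
save('scene','s3.png',(260,60,400,200),4)
```

```text
9.55 [ 0.5393184  -0.24336494  0.15111839] [[ 1.e+00 -5.e-04 -3.e-03]
 [-5.e-04 -1.e+00  5.e-03]
 [-3.e-03 -5.e-03 -1.e+00]] 0.029480759755065
```

View pics/w3.png

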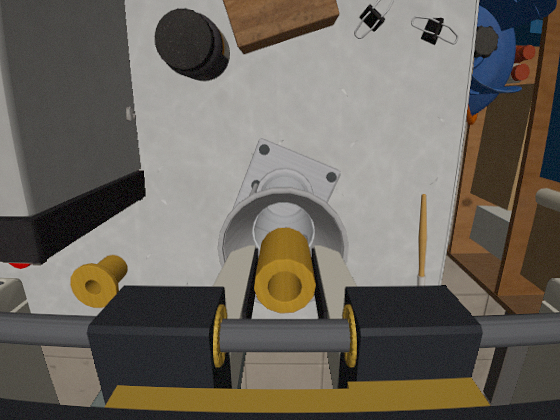

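View pics/s3.png

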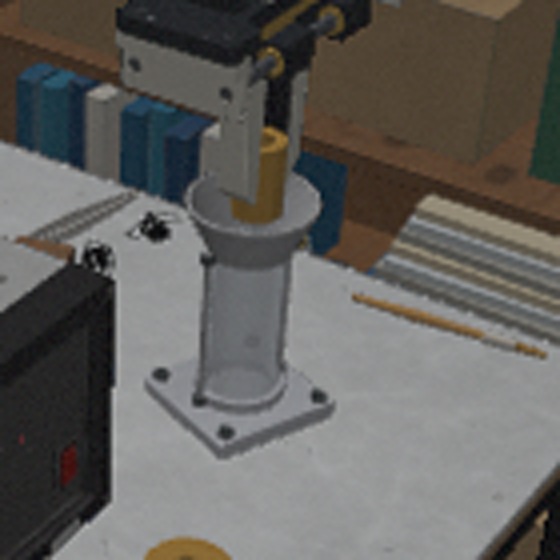

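The wrist picture shows the bushing (285,270) centred in the rim (219–349), and the scene crop agrees. I'll lower it slightly and release.

>>> move_arm:
  dp:
    - [0,0.03,0.2]
    - [0,0,0]
    - [0,0,0]
    - [0,0,0]
    - [0,0,-1]
  dr:
    - [0,0,0]
    - [0,0,0]
    - [0,0,0]
    - [0,0,0]
    - [0,0,0]
  grip: [1,-0.3,-0.3,-0.3,-0.3]

```text
time: 10.28
position: [0.5399, -0.2442, 0.1681]
ee_rot: [[1.0, -0.0, -0.002], [-0.0, -1.0, 0.005], [-0.002, -0.005, -1.0]]
force: [0.6, 0.3, 0.2]
gripper_width: 0.0597
```

Run:
```python
from h import *
s=r.observe();print(s['time'],s['position'],np.round(s['ee_rot'],4),s['gripper_width'])
save('scene','s4.png',(260,60,400,200),4)
```

```text
10.275 [ 0.53994178 -0.24418963  0.16809702] [[ 1.0e+00 -3.0e-04 -1.9e-03]
 [-3.0e-04 -1.0e+00  4.5e-03]
 [-1.9e-03 -4.5e-03 -1.0e+00]] 0.05965752026240873
```

View pics/s4.png

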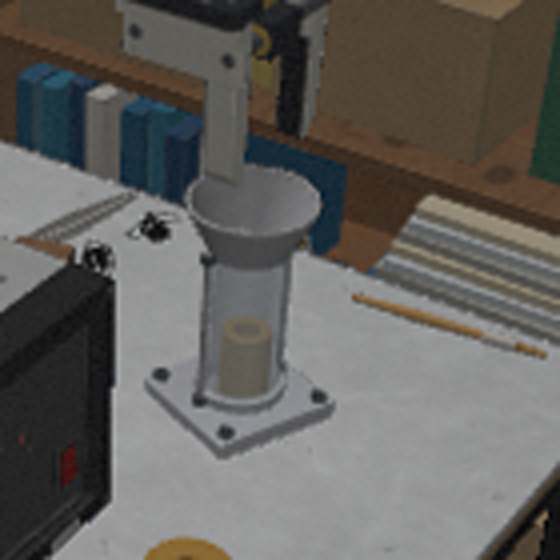

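The first bushing is at the bottom of the tube, standing upright (crop (246,355)). Next is the other one.

>>> move_arm:
  dp:
    - [-0.5,-1,-1]
    - [-0.5,-1,-0.5]
    - [-0.5,-1,0]
    - [-0.5,-1,0]
    - [-0.5,-1,0]
  dr:
    - [0,0,0]
    - [0,0,0]
    - [0,0,0]
    - [0,0,0]
    - [0,0,0]
  grip: [-0.5,-0.5,-0.5,-0.5,-0.5]

```text
time: 10.95
position: [0.4908, -0.1427, 0.2029]
ee_rot: [[1.0, -0.003, 0.009], [-0.003, -1.0, -0.0], [0.009, 0.0, -1.0]]
force: [0.2, 0.7, 0.1]
gripper_width: 0.0699
```

>>> move_arm:
  dp:
    - [-0.4,-1,0]
    - [-0.3,-1,0]
    - [-0.3,-1,0]
    - [-0.3,-1,0]
    - [-0.2,-1,0]
  dr:
    - [0,0,0]
    - [0,0,0]
    - [0,0,0]
    - [0,0,0]
    - [0,0,0]
  grip: [-0.5,-0.5,-0.5,-0.5,-0.5]

```text
time: 11.58
position: [0.4563, -0.0364, 0.202]
ee_rot: [[1.0, -0.0, 0.007], [-0.0, -1.0, 0.0], [0.007, -0.0, -1.0]]
force: [0.6, 0.5, -0.6]
gripper_width: 0.0697
```

>>> move_arm:
  dp:
    - [-0.1,-1,0]
    - [-0.1,-1,0]
    - [-0.1,-1,0]
    - [-0.1,-1,0]
    - [0,-1,0]
  dr:
    - [0,0,0]
    - [0,0,0]
    - [0,0,0]
    - [0,0,0]
    - [0,0,0]
  grip: [-0.5,-0.5,-0.5,-0.5,-0.5]

```text
time: 12.2
position: [0.4439, 0.069, 0.2015]
ee_rot: [[1.0, 0.003, 0.007], [0.003, -1.0, -0.0], [0.007, 0.0, -1.0]]
force: [0.4, -0.0, 0.6]
gripper_width: 0.0699
```

>>> move_arm:
  dp:
    - [-0.1,-1,0]
    - [-0.1,-1,0]
    - [-0.1,-1,0]
    - [-0.1,-1,0.5]
    - [-0.1,-1,0.5]
  dr:
    - [0,-0.004,-0.002]
    - [0,0,0]
    - [0,0,0]
    - [0,0,0]
    - [0,0,0]
  grip: [-0.5,-0.5,-0.5,-0.5,-0.5]

```text
time: 12.82
position: [0.4296, 0.1737, 0.1811]
ee_rot: [[1.0, 0.009, 0.002], [0.009, -1.0, 0.0], [0.002, -0.0, -1.0]]
force: [-0.4, 0.8, 0.5]
gripper_width: 0.0698
```

Run:
```python
from h import *
s=r.observe();print(s['time'],s['position'],np.round(s['ee_rot'],4),s['gripper_width'])
save('wrist','w5.png')
print(w2px('wrist',(.426,.223,.045)))
```

```text
12.825 [0.42964282 0.17367963 0.18112563] [[ 1.0e+00  9.1e-03  1.7e-03]
 [ 9.1e-03 -1.0e+00  4.0e-04]
 [ 1.7e-03 -4.0e-04 -1.0e+00]] 0.0698190189453065
[237.75262771 198.61242309]
```

View pics/w5.png

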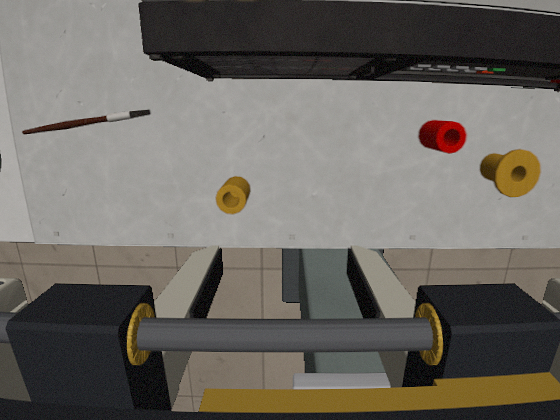

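Run:
```python
from h import *
print(px2w('wrist',(231.5,198),.045))
```

```text
[0.42651926 0.22896273 0.045     ]
```

>>> move_arm:
  dp:
    - [0,-0.9,1]
    - [-0.05,-0.9,1]
    - [0,-0.9,1]
    - [0,0,1]
    - [0,0,1]
  dr:
    - [0,0,0.006]
    - [0,0,0]
    - [0,0,0]
    - [0,0,0]
    - [0,0,0]
  grip: [-0.5,-0.5,-0.5,-0.5,-0.5]

```text
time: 13.5
position: [0.4262, 0.2329, 0.0793]
ee_rot: [[1.0, 0.007, 0.004], [0.007, -1.0, 0.004], [0.004, -0.004, -1.0]]
force: [0.4, 1.1, 0.2]
gripper_width: 0.0699
```

>>> move_arm:
  dp:
    - [0,0,1]
    - [0,0,0.8]
    - [0,0,0.5]
    - [0,0,0.3]
    - [0,0,0]
  dr:
    - [0,0,0]
    - [0,0,0]
    - [0,0,0]
    - [0,0,0]
    - [0,0,0]
  grip: [-0.5,-0.5,-0.5,-0.5,-0.5]

```text
time: 14.12
position: [0.4252, 0.2317, 0.0255]
ee_rot: [[1.0, 0.008, 0.003], [0.008, -1.0, 0.002], [0.003, -0.002, -1.0]]
force: [-0.1, 0.5, 0.8]
gripper_width: 0.0697
```

Run:
```python
from h import *
s=r.observe();print(s['time'],s['position'],np.round(s['ee_rot'],4),s['gripper_width'])
save('wrist','w6.png')
for y in (.222,.227): print(w2px('wrist',(.4265,y,.045)))
```

```text
14.125 [0.42524545 0.231741   0.02550067] [[ 1.      0.0078  0.0031]
 [ 0.0078 -1.      0.0022]
 [ 0.0031 -0.0021 -1.    ]] 0.06971237597188956
[306.7058446  274.30536989]
[296.67546769 274.23799768]
```

View pics/w6.png

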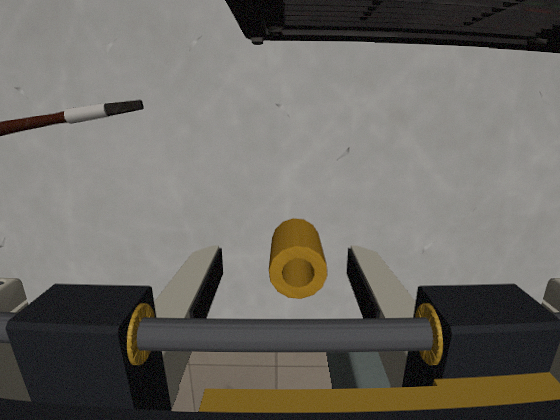

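>>> move_arm:
  dp:
    - [0.1,0.27,0.48]
    - [0,0,0]
    - [0,0,0]
    - [0,0,0]
    - [0,0,0]
  dr:
    - [0,0,0.004]
    - [0,0,0]
    - [0,0,0]
    - [0,0,0]
    - [0,0,0]
  grip: [-0.5,1,1,1,1]
  newtons: 25

```text
time: 14.8
position: [0.4286, 0.2264, 0.0166]
ee_rot: [[1.0, 0.001, 0.006], [0.001, -1.0, 0.004], [0.006, -0.004, -1.0]]
force: [-0.6, -0.6, 0.2]
gripper_width: 0.0344
```

>>> move_arm:
  dp:
    - [0,0,0]
    - [0,0,0]
    - [0,0,-1]
    - [0,0,-1]
    - [0,0,-1]
  dr:
    - [0,0,0]
    - [0,0,0]
    - [0,0,0]
    - [0,0,0]
    - [0,0,0]
  grip: [1,1,1,1,1]

```text
time: 15.42
position: [0.4261, 0.2252, 0.076]
ee_rot: [[1.0, 0.001, 0.0], [0.001, -1.0, 0.001], [0.0, -0.001, -1.0]]
force: [0.1, -0.0, -2.5]
gripper_width: 0.0296
```

>>> move_arm:
  dp:
    - [0,0.5,-1]
    - [0.1,1,-1]
    - [0.1,1,-1]
    - [0.2,1,-1]
    - [0.2,1,-1]
  dr:
    - [0,0,0]
    - [0,0,0]
    - [0,0,0]
    - [0,0,0]
    - [0,0,0]
  grip: [1,1,1,1,1]

```text
time: 16.05
position: [0.4358, 0.1344, 0.1777]
ee_rot: [[1.0, 0.007, -0.004], [0.007, -1.0, 0.001], [-0.004, -0.001, -1.0]]
force: [0.3, 0.4, -2.6]
gripper_width: 0.0296
```

>>> move_arm:
  dp:
    - [0.2,1,-0.8]
    - [0.2,1,0]
    - [0.2,1,0]
    - [0.2,1,0]
    - [0.2,1,0]
  dr:
    - [0,0,0]
    - [0,0,0]
    - [0,0,0]
    - [0,0,0]
    - [0,0,0]
  grip: [1,1,1,1,1]

```text
time: 16.68
position: [0.4552, 0.0314, 0.1943]
ee_rot: [[1.0, 0.008, -0.005], [0.008, -1.0, 0.001], [-0.005, -0.001, -1.0]]
force: [-0.7, -0.8, -1.7]
gripper_width: 0.0296
```

>>> move_arm:
  dp:
    - [0.25,1,0]
    - [0.25,1,0]
    - [0.25,1,0]
    - [0.25,1,0]
    - [0.25,1,0]
  dr:
    - [0,0,0]
    - [0,0,0]
    - [0,0,0]
    - [0,0,0]
    - [0,0,0]
  grip: [1,1,1,1,1]

```text
time: 17.3
position: [0.4783, -0.071, 0.1919]
ee_rot: [[1.0, 0.009, -0.011], [0.009, -1.0, 0.002], [-0.011, -0.002, -1.0]]
force: [-0.5, 0.3, -2.0]
gripper_width: 0.0296
```

>>> move_arm:
  dp:
    - [0.25,1,0]
    - [0.25,1,0]
    - [0.25,1,0]
    - [0.25,1,0]
    - [0.25,1,0]
  dr:
    - [0,0,0]
    - [0,0,0]
    - [0,0,0]
    - [0,0,0]
    - [0,0,0]
  grip: [1,1,1,1,1]

```text
time: 17.92
position: [0.5023, -0.1734, 0.189]
ee_rot: [[1.0, 0.011, -0.017], [0.011, -1.0, 0.004], [-0.017, -0.004, -1.0]]
force: [-0.2, 0.0, -2.3]
gripper_width: 0.0293
```

>>> move_arm:
  dp:
    - [0.5,0.9,0]
    - [0.5,0.9,0]
    - [0.5,0.9,0]
    - [0.4,0.7,0]
    - [0,0,0]
  dr:
    - [0,0.011,0.007]
    - [0,0,0]
    - [0,0,0]
    - [0,0,0]
    - [0,0,0]
  grip: [1,1,1,1,1]

```text
time: 18.55
position: [0.5426, -0.2482, 0.1876]
ee_rot: [[1.0, -0.005, 0.003], [-0.005, -1.0, 0.004], [0.003, -0.004, -1.0]]
force: [0.1, -0.1, -2.0]
gripper_width: 0.0295
```

>>> move_arm:
  dp:
    - [-0.12,-0.18,0.5]
    - [0,0,0.5]
    - [0,0,0.5]
    - [0,0,0.3]
    - [0,0,0]
  dr:
    - [0,0,0]
    - [0,0,0]
    - [0,0,0]
    - [0,0,0]
    - [0,0,0]
  grip: [1,1,1,1,1]

```text
time: 19.18
position: [0.5389, -0.2409, 0.1481]
ee_rot: [[1.0, -0.002, -0.0], [-0.002, -1.0, 0.007], [-0.0, -0.007, -1.0]]
force: [0.3, 0.1, -2.2]
gripper_width: 0.0295
```

Run:
```python
from h import *
s=r.observe();print(s['time'],s['position'],np.round(s['ee_rot'],4),s['gripper_width'])
save('wrist','w7.png')
```

```text
19.175 [ 0.53888045 -0.24090356  0.14805366] [[ 1.0e+00 -2.2e-03 -2.0e-04]
 [-2.2e-03 -1.0e+00  6.8e-03]
 [-2.0e-04 -6.8e-03 -1.0e+00]] 0.029536175839868034
```

View pics/w7.png

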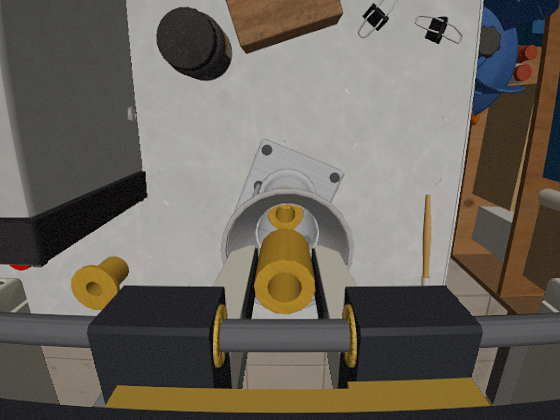

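The first bushing shows in the bore at (285,214), and the held one is over it within 3 mm. I'll nudge it and release.

>>> move_arm:
  dp:
    - [0.05,0.17,0]
    - [0,0,0]
    - [0,0,0]
    - [0,0,0]
    - [0,0,-1]
  dr:
    - [0,0,0]
    - [0,0,0]
    - [0,0,0]
    - [0,0,0]
    - [0,0,0]
  grip: [1,-0.3,-0.3,-0.3,-0.3]

```text
time: 19.85
position: [0.5408, -0.2452, 0.1696]
ee_rot: [[1.0, -0.002, 0.002], [-0.003, -1.0, 0.006], [0.002, -0.006, -1.0]]
force: [0.1, -0.3, 1.0]
gripper_width: 0.0596
```

>>> move_arm:
  dp:
    - [0,0,-1]
    - [0,0,-1]
    - [0,0,-1]
    - [-0.5,0,-1]
    - [-0.5,0,0]
  dr:
    - [0,0,0]
    - [0,0,0]
    - [0,0,0]
    - [0,0,0]
    - [0,0,0]
  grip: [-0.3,-0.3,-0.3,-0.3,-0.3]

```text
time: 20.48
position: [0.5208, -0.2457, 0.2544]
ee_rot: [[1.0, -0.002, 0.006], [-0.002, -1.0, 0.004], [0.006, -0.004, -1.0]]
force: [-0.3, 0.2, 0.3]
gripper_width: 0.0606
```

Run:
```python
from h import *
s=r.observe();print(s['time'],s['position'],s['gripper_width'])
save('scene','s8.png',(250,80,390,230),4)
save('wrist','w8.png')
print([w2px('scene',(.540,-.2445,z)) for z in (.012,.102)])
```

```text
20.475 [ 0.52077882 -0.24569675  0.25437738] 0.06060289386392206
[array([319.85918034, 154.71607171]), array([322.35646684, 122.69457686])]
```

View pics/s8.png

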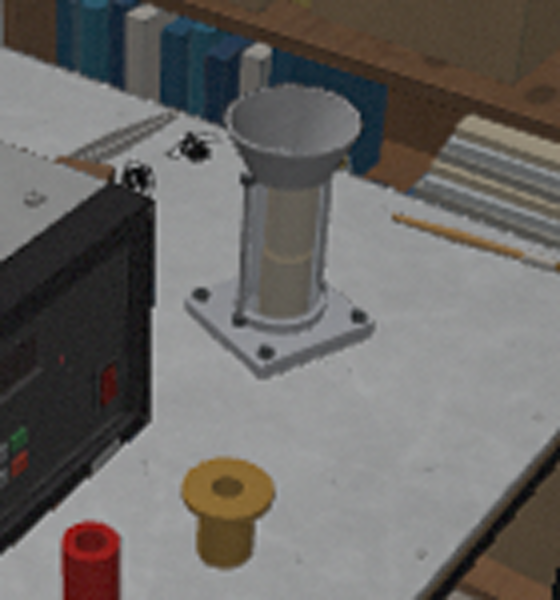

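View pics/w8.png

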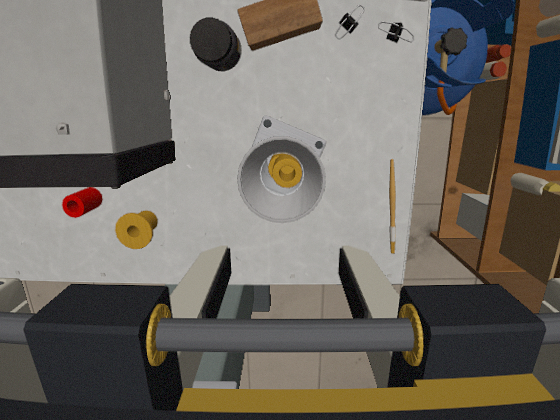

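Both bushings are stacked, with the seam at crop (287,258). The upper one's top shows flat at wrist (287,172), inside the bore. The flanged and red parts are untouched, and the gripper is clear.

Run:
```python
from h import *
print(r.observe()['force'],ticket.sign_off())
```

```text
the job is handed in; nothing more can be done
[-0.96608203 -0.33818874 -0.42204009] None
```

Both plain brass bushings are in the feed tube, one on top of the other. I gripped each at 25 N and let it go inside the funnel just below the rim. The job was handed in at about 20.6 s, well under the 54 s limit.

**Last checks:** The final scene picture shows both bushings upright in the tube with one seam between them. The lower one is on the floor. The wrist picture shows the upper one's top face inside the bore. I judged that they are fully down from these pictures and did not measure the heights. The flanged bushing and the red look-alike were not touched. The gripper was clear and about 11 cm above the rim.

**Disagreement:** The cameras differed by 4–10 mm on the bushings' y position. A close wrist look before each grasp settled it. No other check failed.

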